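Turn the varnish row around

TASK

Move the four varnish jars from the dark rack into the pale rack, with their order turned around for the luthier who works from the other side of the bench: the jar nearest the robot in the dark rack goes into the pale rack's compartment farthest from the robot, the next into the second farthest, and so on. One jar to each compartment, standing upright flat on its floor and let go; set them down gently, never dropping or tipping one over.

Things in the scene. Friction and masses are not known exactly. Their poses are not given: they have to be found in the camera images.
- old_rack: Dark wooden rack that holds the jars at the start, left or right of the middle; 300 x 78 mm, fixed. Four compartments in a row, centres at x = -105, -35, 35, 105 mm, y = 0; each 64 mm along by 66 mm across; floor 10 mm and 6 mm thick walls 20 mm above the bench, end boards 34 mm. Origin: centre of its underside, on the bench; x along the row, away from the robot within 0.3 rad; z up.
- new_rack: Pale wooden rack, empty at the start, on the other side; 300 x 78 mm, fixed. Four compartments in a row, centres at x = -105, -35, 35, 105 mm, y = 0; each 64 mm along by 66 mm across; floor 10 mm and 6 mm thick walls 20 mm above the bench, end boards 34 mm. Origin: centre of its underside, on the bench; x along the row, away from the robot within 0.3 rad; z up.
- jar_red: Closed amber glass varnish jar with a red screw lid and a paper label with a red band. Round and upright: body 42 mm across and 50 mm high, lid 38 mm across, 70 mm high in all, about 0.16 kg, loose. Origin: centre of its underside; z up along its axis. Starts in one of the compartments of the dark rack; which one changes.
- tag_red: The red enamel tag of the dark rack: two thin strips 40 mm long on the rack's rails, either side of the compartment where the red jar stands at the start; fixed, never moves. Origin: centre of that compartment, on its floor; axes as the rack's. It records the old order.
- jar_yellow: Closed amber glass varnish jar with a yellow screw lid and a paper label with a yellow band. Round and upright: body 42 mm across and 50 mm high, lid 38 mm across, 70 mm high in all, about 0.16 kg, loose. Origin: centre of its underside; z up along its axis. Starts in one of the compartments of the dark rack; which one changes.
- tag_yellow: The yellow enamel tag of the dark rack: two thin strips 40 mm long on the rack's rails, either side of the compartment where the yellow jar stands at the start; fixed, never moves. Origin: centre of that compartment, on its floor; axes as the rack's. It records the old order.
- jar_blue: Closed amber glass varnish jar with a blue screw lid and a paper label with a blue band. Round and upright: body 42 mm across and 50 mm high, lid 38 mm across, 70 mm high in all, about 0.16 kg, loose. Origin: centre of its underside; z up along its axis. Starts in one of the compartments of the dark rack; which one changes.
- tag_blue: The blue enamel tag of the dark rack: two thin strips 40 mm long on the rack's rails, either side of the compartment where the blue jar stands at the start; fixed, never moves. Origin: centre of that compartment, on its floor; axes as the rack's. It records the old order.
- jar_white: Closed amber glass varnish jar with a white screw lid and a paper label with a white band. Round and upright: body 42 mm across and 50 mm high, lid 38 mm across, 70 mm high in all, about 0.16 kg, loose. Origin: centre of its underside; z up along its axis. Starts in one of the compartments of the dark rack; which one changes.
- tag_white: The white enamel tag of the dark rack: two thin strips 40 mm long on the rack's rails, either side of the compartment where the white jar stands at the start; fixed, never moves. Origin: centre of that compartment, on its floor; axes as the rack's. It records the old order.
Not all that is in view belongs to the job. Leave any green look-alike of the jar_yellow alone.

How it is judged:
By the outcome, as a careful person would: the job done as asked, in the order asked, and still so for the second after the job is handed in, with the robot touching nothing.
It also fails if it takes over 109 s, if anything falls off the work surface, if the arm or the gripper's body presses on something with over 40 N, if the wrist force passes 120 N, or if a joint passes its speed limit or range.

ROBOT

A 6-joint arm with a two-finger parallel gripper is mounted at the origin on the work surface. World frame = base frame: x ahead of the robot, y to its left, z up, the work surface at z = 0. Lengths are in mm, angles in rad, forces in N, time in s.
With the tool pointing down it reaches from about 300 to 775 mm from the base axis. Payload 14.6 kg.
Tool frame: the origin (TCP) lies on the centre line of the jaws, within the pads' length; the fingertips stand ahead of it and the grasp point (between the pads) is the TCP (manip.tip_reach is the z of the fingertips in the tool frame, in mm); z points along the fingers, y is the direction in which the jaws open and shut (so a half turn about z gives the same grasp; the last joint's range is limited). The gripper opens to 94 mm and grips with 3 to 60 N. Pads are 16 mm wide; open, the fingers measure 119 mm over their backs; the gripper's body (75 mm by 177 mm) begins 78 mm behind the grasp point.
Start: joints at [-1.335, 0.3, 1.521, -0, 1.321, -0.067], TCP at [164, -524.97, 224.446] pointing down, gripper open.
Joint ranges: [-3.03, 3.03], [-0.79, 2.21], [0.23, 2.52], [-1.04, 4.18], [0, 3.07], [-2.55, 2.55]. Speed limits (rad/s): [2.22, 2.22, 2.57, 3.14, 3.14, 3.14].

INTERFACE

Orientations are given as [roll, pitch, yaw] about the fixed x, y, z axes, in that order (R = Rz(yaw) Ry(pitch) Rx(roll)).
In Python, from cell import manip, camera, search_frame, masks_of, tip_of gives the robot as it stands.
- The arm moves only by the tool send_rows, never from a script. Its argument "plan" is a list of rows, each an object with "travel": the shift along the tool's x, y, z in mm, a list of three; "delta_rot": the turn, a rotation vector about the tool's x, y, z in degrees, a list of three; "fingers": the gripper's target within -1 to 1 (shut at 1, half-way at 0, fully open at -1). In form: [{"travel": [dx, dy, dz], "delta_rot": [wx, wy, wz], "fingers": fingers}, ...]. A call has 1 to 20 rows; each row shifts and turns the commanded pose from where the row before left it, along the tool's axes as they then stand; what a row does not reach is not made up. A row lasts 1/8 s, in which the tool goes at most 62.5 mm and 10.7 degrees, less where a joint would pass 70% of its speed; a pose out of reach is approached as far as the arm can. A call is refused whole if a number of a shift passes 62.5 or a number of a turn 10.7, either way. A call with a gripper value outside its range is refused whole. The fingers move at their own pace and stop on an object; "grip_force" is the grip in N (left out, the last holds). Time passes only in rows, so rows that do not move let the fingers close. It gives the time, the measured TCP pose, the force and the opening at its end, in the units of the state.
- manip.read_state(): the state, without advancing time (a new reading comes with each control period).
- camera(name): name is "scene" or "top" or "wrist"; returns a dict with "color" (420x560x3 uint8, red, green, blue), "z_map" (420x560 float32, mm along the optical axis (not along the pixel's ray), 0 where there is no reading), "fov_y" (degrees; the focal length in pixels is half the picture's height over the tangent of half this angle, whatever the lens; pixels are square), "cx", "cy" (the principal point, pixels), "world_from_camera" (4x4, takes a point from camera to world coordinates); the wrist camera has in their place "tool_from_camera" (4x4, takes a point from camera to tool coordinates, whose origin is the TCP and whose axes are the flange's). Camera axes: x right, y up, looking along -z (the intrinsics and any distortion apply to the point x, -y, -z); pixel columns grow to the right and rows downward; lengths in mm; the calibration is good to about 2 mm. A picture is of the moment at which its call begins: read the wrist's pose just before it.
- manip.sign_off(): hands the job in, once; it reports no verdict.
Trained networks look in the newest picture that a camera, given by its name, has taken for a name from the list of things; names that differ only in an ending like _2 or _b are one class to them, and where a whole thing is asked for, a point or a joint stands for the part that bears it (a point fixed in the world has none). Each returns a list of dicts, best first, with "confidence" (0 to 1); they miss things now and then, are a little off and sometimes report something else, mostly with a low value. They report only what shows in the picture. A call takes as long as a camera call. They do not tell look-alikes from the thing itself.
- search_frame(name, camera): "at" ([x, y, z] in mm, in the coordinates of the camera as it stood for that picture, good to about 4 mm: the middle of the surface that is visible of it).
- masks_of(name, camera): "region" (420x560 bool, what is visible of it).
- tip_of(name, camera): "at" ([x, y, z] in mm, in the coordinates of the camera as it stood for that picture, good to about 4 mm: a listed point, or the origin of a listed thing).
The state is a dict: "clock": time; "joints": joint angles; "qd": joint speeds; "effort": joint torques, N m; "eef_pos": TCP position; "eef_rot": TCP orientation; "wrist_force": force on the tool from outside, world axes, zero at the start; "moment": the same for the moment, N m; "finger_gap": finger opening in mm.
Only numpy, scipy, OpenCV 4.12 (cv2) and the standard library are available. Lean on these libraries where they do the work, as an engineer would, in place of code of your own. Each camera call takes 0.05 s, during which the arm holds its last target. There are 200 camera calls.

## Working session

There is one attempt and no reset: what is moved stays moved. The work goes in short steps, Python scripts to look and compute and a tool call to move; the robot and the scene stay as the last step left them, time stands still between calls to the robot, and variables do not carry over. Pictures are saved under pics/ and viewed, about 12 in all and at most 16, crops included, and the job is handed in when it is done.

Besides the shell and the picture viewer there is one more tool, called after "Call:" as name(argument=value, ...) on one line, values as JSON. send_rows: Moves the arm, as the interface text tells. Its arguments: {"type":"object","properties":{"plan":{"type":"array"},"grip_force":{"type":"number"}},"required":["plan"]}

```bash
mkdir -p pics
cat > h.py <<'E'
import numpy as np, cv2
from cell import manip, camera, search_frame, masks_of, tip_of
def w(c,p): return (c["world_from_camera"]@np.r_[p,1])[:3]
def look(n):
    c=camera(n); return c
def save(c,f): cv2.imwrite("pics/"+f,c["color"][:,:,::-1])
E
python3 - <<'E'
from h import *
print(manip.read_state()); print(manip.tip_reach)
for n in ("top","scene"):
    c=camera(n); save(c,n+"0.png"); print(n,c["fov_y"],c["cx"],c["cy"],c.keys()); print(c["world_from_camera"].round(3).tolist())
    for o in ["old_rack","new_rack"]+[a+b for b in("red","yellow","blue","white") for a in("jar_","tag_")]:
        print(o,[(w(c,r["at"]).round(0).tolist(),round(r["confidence"],2)) for r in tip_of(o,n)][:3])
E
```

```text
{'clock': 0.0, 'joints': array([-1.33454707e+00,  3.00439532e-01,  1.52159009e+00, -1.81548344e-05,
        1.32068552e+00, -6.65858934e-02]), 'qd': array([-0.0013658 ,  0.00202328, -0.00038379, -0.00074821,  0.00076636,
       -0.00054267]), 'effort': array([-5.28860164e-04, -5.31805301e+01, -3.52739847e+01,  7.08260620e-02,
        2.43462611e-02, -1.16759529e-04]), 'eef_pos': array([ 163.96885701, -524.73666323,  223.89982095]), 'eef_rot': array([-3.14047149e+00, -5.71405698e-05,  3.02839626e-01]), 'wrist_force': array([-0.38639039, -0.07568658, -0.95649297]), 'moment': array([-0.00693409,  0.00783231, -0.00368747]), 'finger_gap': 93.87141171957285}
19.0
top 47.26845622562578 276.43736232355343 209.54931067868458 dict_keys(['color', 'z_map', 'fov_y', 'cx', 'cy', 'world_from_camera'])
[[0.005, 0.989, -0.151, 445.418], [-1.0, 0.007, 0.016, -8.565], [0.017, 0.151, 0.988, 794.404], [0.0, 0.0, 0.0, 1.0]]
old_rack [([570.0, -144.0, 0.0], 0.88), ([551.0, 122.0, 4.0], 0.25), ([468.0, -162.0, 11.0], 0.16)]
new_rack [([552.0, 119.0, 3.0], 0.75)]
jar_red [([676.0, -135.0, 9.0], 0.69)]
tag_re
[... 168 characters left out ...]
ue []
jar_white [([535.0, -153.0, 7.0], 0.59)]
tag_white []
scene 56.75885345809579 284.898373955553 210.57958637086656 dict_keys(['color', 'z_map', 'fov_y', 'cx', 'cy', 'world_from_camera'])
[[-0.217, -0.583, 0.783, 1198.814], [0.976, -0.121, 0.181, 102.851], [-0.011, 0.804, 0.595, 512.849], [0.0, 0.0, 0.0, 1.0]]
old_rack [([568.0, -146.0, -4.0], 0.71)]
new_rack [([530.0, -153.0, 7.0], 0.7), ([555.0, 124.0, 2.0], 0.65)]
jar_red [([666.0, -137.0, 12.0], 0.61)]
tag_red []
jar_yellow [([588.0, -253.0, -0.0], 0.73), ([594.0, -144.0, 10.0], 0.71)]
tag_yellow []
jar_blue [([465.0, -155.0, 12.0], 0.59)]
tag_blue [([565.0, -144.0, -3.0], 0.61)]
jar_white [([534.0, -152.0, 10.0], 0.92)]
tag_white []
```

View pics/top0.png

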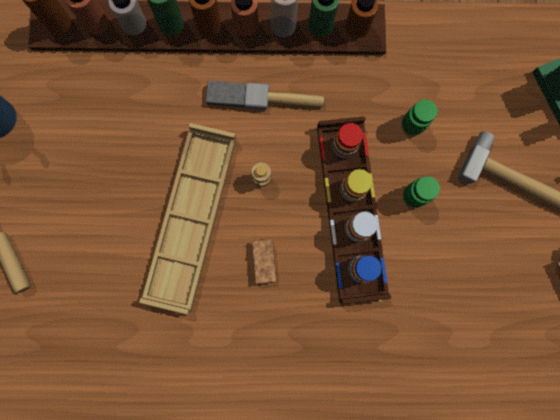

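View pics/scene0.png

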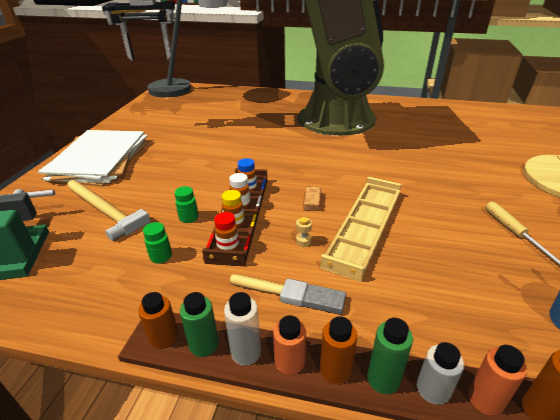

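The top view shows the pale rack at left (centre about 190,220), and the dark rack at right with red (348,138), yellow (358,185), white (363,226) and blue (368,268). The robot is toward the bottom, so blue is nearest. The two green jars at (420,117) and (422,192) are look-alikes. The scene view agrees, and all jars are upright.

Next I measure the rack poses and lid centres.

```bash
cat >> h.py <<'E'
def cloud(c):
    f=210/np.tan(np.radians(c["fov_y"]/2)); v,u=np.mgrid[:420,:560]; z=c["z_map"]
    P=np.stack([(u-c["cx"])/f*z,-(v-c["cy"])/f*z,-z,np.ones_like(z)],-1)
    return (P@c["world_from_camera"].T)[...,:3]
E
python3 - <<'E'
from h import *
for n in("top","scene"):
    c=camera(n); X=cloud(c); hs=cv2.cvtColor(c["color"],cv2.COLOR_RGB2HSV)
    for o in("old_rack","new_rack"):
      for m in masks_of(o,n)[:2]:
        P=X[m["region"]&(c["z_map"]>0)]; P=P[(P[:,2]>3)&(P[:,2]<45)]
        Q=P[P[:,2]>14]
        for S in(P,Q):
            r=cv2.minAreaRect(S[:,:2].astype(np.float32)); print(n,o,round(m["confidence"],2),len(S),np.round(r[0],1),np.round(r[1],1),round(r[2],1))
        print(" z pct",np.percentile(P[:,2],[5,20,40,60,80,95]).round(0))
    for j in("blue","white","yellow","red"):
      for m in masks_of("jar_"+j,n)[:3]:
        P=X[m["region"]&(c["z_map"]>0)]; zt=np.percentile(P[:,2],95); T=P[P[:,2]>zt-4]
        print(n,j,round(m["confidence"],2),zt.round(0),len(T),cv2.minEnclosingCircle(T[:,:2].astype(np.float32)))
E
```

```text
top old_rack 0.95 5366 [ 566.  -145.1] [301.4  78.9] 6.6
top old_rack 0.95 2180 [ 566.  -145.1] [301.4  78.9] 6.6
 z pct [ 9. 10. 11. 15. 21. 34.]
top new_rack 0.63 9209 [550.6 120.5] [ 79.5 302.7] 76.7
top new_rack 0.63 2941 [550.7 120.7] [ 79.  302.7] 76.7
 z pct [ 8. 10. 11. 12. 20. 32.]
top blue 0.75 82.0 489 ((467.7988586425781, -156.64328002929688), 18.819854736328125)
top white 0.88 82.0 459 ((533.6008911132812, -152.99386596679688), 18.7365665435791)
top yellow 0.89 72.0 436 ((592.2031860351562, -253.19842529296875), 18.937992095947266)
top yellow 0.82 72.0 408 ((717.081787109375, -255.73936462402344), 19.18291664123535)
top yellow 0.74 24.0 126 ((461.6419677734375, -157.14141845703125), 42.001155853271484)
top red 0.79 82.0 426 ((672.933349609375, -133.80567932128906), 18.77716636657715)
scene old_rack 0.95 1640 [ 567.2 -143.7] [303.3  77.6] 6.4
scene old_rack 0.95 883 [ 567.2 -143.9] [303.3  77.5] 6.5
 z pct [ 7. 10. 12. 19. 26. 34.]
scene new_rack 0.93 4157 [552.6 119.9] [ 78.9 304.1] 76.8
scene new_rack 0.93 1847 [552.6 119.9] [ 78.9 304.1] 76.8
 z pct [ 9. 10. 11. 16. 21. 33.]
scene blue 0.8 81.0 122 ((490.54376220703125, -147.46148681640625), 43.06721878051758)
scene white 0.55 81.0 136 ((534.0259399414062, -151.97076416015625), 19.08074378967285)
scene white 0.51 33.0 339 ((552.9467163085938, 121.97589874267578), 153.19607543945312)
scene yellow 0.95 71.0 151 ((593.0745239257812, -252.5179443359375), 18.232248306274414)
scene yellow 0.63 81.0 177 ((618.7005004882812, -140.37283325195312), 37.490516662597656)
scene yellow 0.58 71.0 191 ((719.0120239257812, -253.3477783203125), 17.75942611694336)
scene red 0.9 81.0 222 ((672.9711303710938, -133.26803588867188), 19.199304580688477)
```

```bash
cat >> h.py <<'E'
from scipy.spatial.transform import Rotation as Ro
def to(x,y,z,yaw):
    s=manip.read_state(); R=Ro.from_euler("xyz",s["eef_rot"])
    d=Ro.from_euler("xyz",[np.pi,0,np.radians(yaw)])
    print("t",round(s["clock"],2),"travel",R.inv().apply(np.array([x,y,z])-s["eef_pos"]).round(1),"after turn",d.inv().apply(np.array([x,y,z])-s["eef_pos"]).round(1),"rot",np.degrees((R.inv()*d).as_rotvec()).round(2))
E
python3 - <<'E'
from h import *
c=camera("top"); X=cloud(c); hs=cv2.cvtColor(c["color"],cv2.COLOR_RGB2HSV)
m=(X[...,2]>76)&(X[...,2]<86)&(abs(X[...,1]+145)<40)&(c["z_map"]>0)
n,l,st,ce=cv2.connectedComponentsWithStats(m.astype(np.uint8))
for i in range(1,n):
    P=X[l==i]
    if len(P)>100: print(cv2.minEnclosingCircle(P[:,:2].astype(np.float32)),c["color"][l==i].mean(0))
to(468,-156.5,160,6.6)
E
```

```text
((888.1134033203125, -159.95700073242188), 21.454357147216797) [91.04961832 49.75572519 23.77099237]
((673.252197265625, -133.9546356201172), 19.31748390197754) [161.11062907  40.52277657  36.85032538]
((599.0654907226562, -146.7295379638672), 19.29185676574707) [168.95798319 158.36134454  64.6197479 ]
((534.1113891601562, -152.8459930419922), 19.013187408447266) [172.27991886 177.53752535 183.7464503 ]
((467.8837585449219, -156.5533905029297), 18.82564926147461) [ 42.43418468  80.99803536 151.62868369]
t 1.85 travel [ 400.  -261.1   64.4] after turn [ 344.3 -331.1   64.5] rot [ 0.    0.   10.75]
```

Call:
send_rows(plan=[{"travel": [33.3,-21.7,0],"delta_rot": [0,0,0],"fingers": -0.5},{"travel": [33.3,-21.7,0],"delta_rot": [0,0,0],"fingers": -0.5},{"travel": [33.3,-21.7,0],"delta_rot": [0,0,0],"fingers": -0.5},{"travel": [33.3,-21.7,0],"delta_rot": [0,0,0],"fingers": -0.5},{"travel": [33.3,-21.7,0],"delta_rot": [0,0,0],"fingers": -0.5},{"travel": [33.3,-21.7,0],"delta_rot": [0,0,0],"fingers": -0.5},{"travel": [33.3,-21.7,0],"delta_rot": [0,0,0],"fingers": -0.5},{"travel": [33.3,-21.7,0],"delta_rot": [0,0,0],"fingers": -0.5},{"travel": [33.3,-21.7,0],"delta_rot": [0,0,0],"fingers": -0.5},{"travel": [33.3,-21.7,0],"delta_rot": [0,0,0],"fingers": -0.5},{"travel": [33.3,-21.7,0],"delta_rot": [0,0,0],"fingers": -0.5},{"travel": [33.3,-21.7,0],"delta_rot": [0,0,0],"fingers": -0.5},{"travel": [0,0,30],"delta_rot": [0,0,10.6],"fingers": -0.5},{"travel": [0,0,0],"delta_rot": [0,0,0],"fingers": -0.5},{"travel": [0,0,0],"delta_rot": [0,0,0],"fingers": -0.5}], grip_force=15)

```text
clock: 3.72
eef_pos: [467.9, -157.7, 195.4]
eef_rot: [3.141, -0.001, 0.121]
wrist_force: [-0.2, -0.6, -0.4]
finger_gap: 70.4
```

Run:
```python
from h import *
s=manip.read_state(); c=camera("wrist"); save(c,"w1.png")
T=np.eye(4);T[:3,:3]=Ro.from_euler("xyz",s["eef_rot"]).as_matrix();T[:3,3]=s["eef_pos"]
c["world_from_camera"]=T@c["tool_from_camera"]; X=cloud(c)
m=(X[...,2]>76)&(X[...,2]<86)&(c["z_map"]>0)&(abs(X[...,1]+145)<60)
n,l,st,ce=cv2.connectedComponentsWithStats(m.astype(np.uint8))
for i in range(1,n):
    P=X[l==i]
    if len(P)>300: print(cv2.minEnclosingCircle(P[:,:2].astype(np.float32)),P[:,2].mean(),c["color"][l==i].mean(0))
to(467.9,-156.5,50,6.6)
```

```text
((600.62841796875, -148.0313262939453), 19.04096794128418) 79.09891133189721 [246.28074534 239.78695652  84.92919255]
((534.938720703125, -154.55889892578125), 18.79844093322754) 79.15729879859283 [248.34176245 249.66590038 249.53180077]
((469.02227783203125, -158.37582397460938), 18.737144470214844) 78.99919509945411 [ 49.36113657 123.34647113 236.00274977]
t 3.77 travel [-1.000e-01 -1.400e+00  1.456e+02] after turn [ 1.000e-01 -1.200e+00  1.456e+02] rot [ 0.04 -0.07  0.3 ]
```

View pics/w1.png

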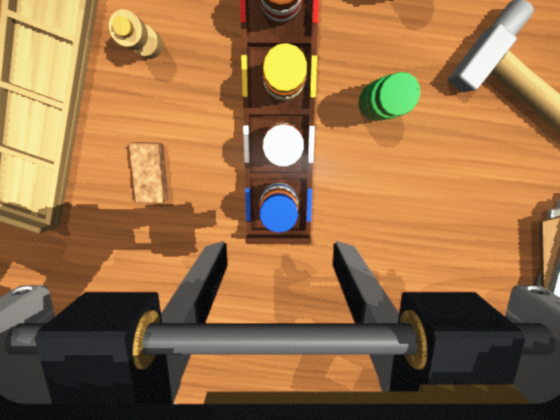

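The wrist view shows blue at (280,212), between the open jaws, with white and yellow behind it. It agrees with the top camera to about 2 mm, so I descend on blue, grip it and lift.

Call:
send_rows(plan=[{"travel": [0.5,0,35],"delta_rot": [0,0,0.3],"fingers": -0.5},{"travel": [0,0,40],"delta_rot": [0,0,0],"fingers": -0.5},{"travel": [0,0,35],"delta_rot": [0,0,0],"fingers": -0.5},{"travel": [0,0,25],"delta_rot": [0,0,0],"fingers": -0.5},{"travel": [0,0,10],"delta_rot": [0,0,0],"fingers": -0.5},{"travel": [0,0,0],"delta_rot": [0,0,0],"fingers": -0.5},{"travel": [0,0,0],"delta_rot": [0,0,0],"fingers": 1},{"travel": [0,0,0],"delta_rot": [0,0,0],"fingers": 1},{"travel": [0,0,0],"delta_rot": [0,0,0],"fingers": 1},{"travel": [0,0,0],"delta_rot": [0,0,0],"fingers": 1},{"travel": [0,0,0],"delta_rot": [0,0,0],"fingers": 1},{"travel": [0,0,0],"delta_rot": [0,0,0],"fingers": 1}], grip_force=15)

```text
clock: 5.28
eef_pos: [468.4, -157.2, 49.8]
eef_rot: [3.141, -0.0, 0.113]
wrist_force: [-1.3, 1.4, 5.6]
finger_gap: 41.6
```

Call:
send_rows(plan=[{"travel": [0,0,-15],"delta_rot": [0,0,0],"fingers": 1},{"travel": [0,0,-30],"delta_rot": [0,0,0],"fingers": 1},{"travel": [0,0,-35],"delta_rot": [0,0,0],"fingers": 1},{"travel": [0,0,-30],"delta_rot": [0,0,0],"fingers": 1},{"travel": [15,-16,0],"delta_rot": [0,0,0],"fingers": 1},{"travel": [29,-31.4,0],"delta_rot": [0,0,0],"fingers": 1},{"travel": [31,-34,0],"delta_rot": [0,0,0],"fingers": 1},{"travel": [31,-34,0],"delta_rot": [0,0,0],"fingers": 1},{"travel": [31,-34,0],"delta_rot": [0,0,0],"fingers": 1},{"travel": [31,-34,0],"delta_rot": [0,0,0],"fingers": 1},{"travel": [29,-31.4,0],"delta_rot": [0,0,0],"fingers": 1},{"travel": [15.7,-16,0],"delta_rot": [0,0,0],"fingers": 1},{"travel": [0,0,0],"delta_rot": [0,0,9.9],"fingers": 1},{"travel": [0,0,0],"delta_rot": [0,0,9.9],"fingers": 1},{"travel": [0,0,0],"delta_rot": [0,0,0],"fingers": 1},{"travel": [0,0,0],"delta_rot": [0,0,0],"fingers": 1}])

```text
clock: 7.28
eef_pos: [653.6, 96.0, 159.8]
eef_rot: [3.142, -0.0, -0.229]
wrist_force: [-0.2, 0.2, -1.5]
finger_gap: 41.5
```

Run:
```python
from h import *
s=manip.read_state(); c=camera("wrist"); save(c,"w2.png")
T=np.eye(4);T[:3,:3]=Ro.from_euler("xyz",s["eef_rot"]).as_matrix();T[:3,3]=s["eef_pos"]
c["world_from_camera"]=T@c["tool_from_camera"]; X=cloud(c)
m=(X[...,2]>14)&(X[...,2]<40)&(c["z_map"]>0)&(abs(X[...,1]-110)<80)
to(653.7,96.1,50,-13.3); print(s["finger_gap"],s["wrist_force"])
for h in (653.7,):
  P=X[m]; R=np.array([[np.cos(.232),-np.sin(.232)],[np.sin(.232),np.cos(.232)]])
  q=(P[:,:2]-[551.5,120.3])@R.T   # rack coords (yaw -.232)
  k=(abs(q[:,1])<60)&(abs(q[:,0])<170); q=q[k]; z=P[k,2]
  for lo in range(40,161,20):
    a=q[(q[:,0]>=lo)&(q[:,0]<lo+20)]
    if len(a): print(lo,len(a),np.percentile(a[:,1],[2,98]).round(1))
  print("x>28mm",np.percentile(q[z>28][:,0],[2,98]) if (z>28).any() else None)
```

```text
t 7.33 travel [-0.000e+00 -1.000e-01  1.098e+02] after turn [ 0.000e+00 -1.000e-01  1.098e+02] rot [-0.   -0.01  0.13]
41.51075616497743 [-0.24103103  0.1820428  -1.541625  ]
60 157 [-39.8  37.3]
80 217 [-39.3  37.8]
100 225 [-39.7  38. ]
120 362 [-39.5  37.6]
140 883 [-37.7  36.1]
x>28mm [143.24915123 151.11032971]
```

View pics/w2.png

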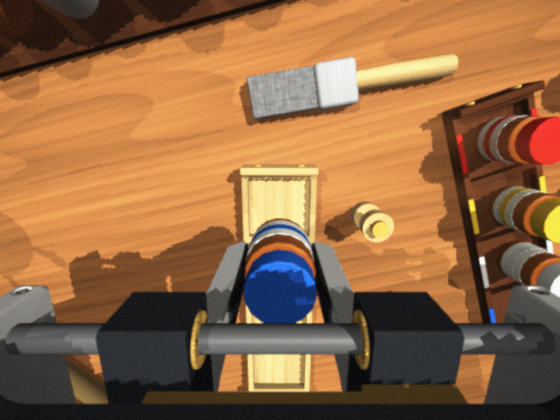

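The wrist view shows the blue jar held at (280,270), centred over the far compartment of the pale rack. The rail fit agrees within 1 mm, so I set it down.

Call:
send_rows(plan=[{"travel": [0,0.5,25],"delta_rot": [0,0,0],"fingers": 1},{"travel": [0,0,35],"delta_rot": [0,0,0],"fingers": 1},{"travel": [0,0,28],"delta_rot": [0,0,0],"fingers": 1},{"travel": [0,0,12],"delta_rot": [0,0,0],"fingers": 1},{"travel": [0,0,5],"delta_rot": [0,0,0],"fingers": 1},{"travel": [0,0,3],"delta_rot": [0,0,0],"fingers": 1},{"travel": [0,0,1.8],"delta_rot": [0,0,0],"fingers": 1},{"travel": [0,0,0],"delta_rot": [0,0,0],"fingers": 1},{"travel": [0,0,0],"delta_rot": [0,0,0],"fingers": 1}])

```text
clock: 8.45
eef_pos: [653.7, 95.5, 50.0]
eef_rot: [-3.141, -0.001, -0.233]
wrist_force: [0.1, 0.9, -1.2]
finger_gap: 41.8
```

Call:
send_rows(plan=[{"travel": [0,0,0],"delta_rot": [0,0,0],"fingers": -0.5},{"travel": [0,0,0],"delta_rot": [0,0,0],"fingers": -0.5},{"travel": [0,0,0],"delta_rot": [0,0,0],"fingers": -0.5},{"travel": [0,0,0],"delta_rot": [0,0,0],"fingers": -0.5},{"travel": [0,0,-20],"delta_rot": [0,0,0],"fingers": -0.5},{"travel": [0,0,-40],"delta_rot": [0,0,0],"fingers": -0.5},{"travel": [0,0,-50],"delta_rot": [0,0,0],"fingers": -0.5},{"travel": [-5.5,25,0],"delta_rot": [0,0,0],"fingers": -0.5},{"travel": [-8,37,0],"delta_rot": [0,0,0],"fingers": -0.5},{"travel": [-8,37,0],"delta_rot": [0,0,0],"fingers": -0.5},{"travel": [-8,37,0],"delta_rot": [0,0,0],"fingers": -0.5},{"travel": [-8,37,0],"delta_rot": [0,0,0],"fingers": -0.5},{"travel": [-8,37,0],"delta_rot": [0,0,0],"fingers": -0.5},{"travel": [-8,36,0],"delta_rot": [0,0,0],"fingers": -0.5},{"travel": [-5.1,24.4,0],"delta_rot": [0,0,0],"fingers": -0.5},{"travel": [0,0,0],"delta_rot": [0,0,-9.9],"fingers": -0.5},{"travel": [0,0,0],"delta_rot": [0,0,-9.9],"fingers": -0.5},{"travel": [0,0,0],"delta_rot": [0,0,0],"fingers": -0.5},{"travel": [0,0,0],"delta_rot": [0,0,0],"fingers": -0.5}])

```text
clock: 10.82
eef_pos: [534.3, -154.0, 160.3]
eef_rot: [3.141, -0.001, 0.109]
wrist_force: [0.4, -0.3, 0.5]
finger_gap: 70.5
```

Run:
```python
from h import *
c=camera("top"); save(c,"top1.png"); X=cloud(c)
m=(X[...,2]>76)&(X[...,2]<86)&(X[...,0]<720)&(c["z_map"]>0)
n,l,st,ce=cv2.connectedComponentsWithStats(m.astype(np.uint8))
for i in range(1,n):
    P=X[l==i]
    if len(P)>100: print(cv2.minEnclosingCircle(P[:,:2].astype(np.float32)),P[:,2].mean(),c["color"][l==i].mean(0))
to(534.4,-153.7,50,6.6)
```

```text
((672.511962890625, -133.7071533203125), 19.225662231445312) 80.29140909657258 [195.04595186  51.15317287  46.70021882]
((653.0745849609375, 94.99906921386719), 18.92935562133789) 80.15718552707034 [ 49.59275053  94.05117271 176.70788913]
((606.9103393554688, -142.92845153808594), 15.066889762878418) 80.49938290142661 [200.61490683 187.89440994  78.19254658]
t 10.88 travel [  0.2  -0.3 110.1] after turn [  0.2  -0.2 110.1] rot [ 0.01 -0.03 -0.33]
```

Blue stands at lid height 80 mm. Now white.

Call:
send_rows(plan=[{"travel": [0,0,25],"delta_rot": [0,0,0],"fingers": -0.5},{"travel": [0,0,40],"delta_rot": [0,0,0],"fingers": -0.5},{"travel": [0,0,30],"delta_rot": [0,0,0],"fingers": -0.5},{"travel": [0,0,15],"delta_rot": [0,0,0],"fingers": -0.5},{"travel": [0,0,0],"delta_rot": [0,0,0],"fingers": -0.5},{"travel": [0,0,0],"delta_rot": [0,0,0],"fingers": 1},{"travel": [0,0,0],"delta_rot": [0,0,0],"fingers": 1},{"travel": [0,0,0],"delta_rot": [0,0,0],"fingers": 1},{"travel": [0,0,0],"delta_rot": [0,0,0],"fingers": 1},{"travel": [0,0,0],"delta_rot": [0,0,0],"fingers": 1},{"travel": [0,0,0],"delta_rot": [0,0,0],"fingers": 1}])

```text
clock: 12.25
eef_pos: [534.4, -154.0, 50.2]
eef_rot: [3.141, -0.001, 0.113]
wrist_force: [-0.7, 1.5, 5.8]
finger_gap: 41.7
```

Call:
send_rows(plan=[{"travel": [0,0,-15],"delta_rot": [0,0,0],"fingers": 1},{"travel": [0,0,-30],"delta_rot": [0,0,0],"fingers": 1},{"travel": [0,0,-35],"delta_rot": [0,0,0],"fingers": 1},{"travel": [0,0,-30],"delta_rot": [0,0,0],"fingers": 1},{"travel": [6,-18,0],"delta_rot": [0,0,0],"fingers": 1},{"travel": [11,-36,0],"delta_rot": [0,0,0],"fingers": 1},{"travel": [12,-38,0],"delta_rot": [0,0,0],"fingers": 1},{"travel": [11,-38,0],"delta_rot": [0,0,0],"fingers": 1},{"travel": [11,-38,0],"delta_rot": [0,0,0],"fingers": 1},{"travel": [12,-38,0],"delta_rot": [0,0,0],"fingers": 1},{"travel": [11,-35,0],"delta_rot": [0,0,0],"fingers": 1},{"travel": [6,-17.8,0],"delta_rot": [0,0,0],"fingers": 1},{"travel": [0,0,0],"delta_rot": [0,0,9.8],"fingers": 1},{"travel": [0,0,0],"delta_rot": [0,0,9.8],"fingers": 1},{"travel": [0,0,0],"delta_rot": [0,0,0],"fingers": 1},{"travel": [0,0,0],"delta_rot": [0,0,0],"fingers": 1}])

```text
clock: 14.25
eef_pos: [584.4, 112.0, 159.3]
eef_rot: [3.141, 0.001, -0.226]
wrist_force: [0.2, -0.2, -1.3]
finger_gap: 41.9
```

Run:
```python
from h import *
to(585.6,112,50,-13.3); s=manip.read_state(); print(s["finger_gap"],s["wrist_force"])
```

```text
t 14.25 travel [  1.2  -0.3 109.3] after turn [  1.2  -0.3 109.3] rot [0.01 0.03 0.36]
41.924555863923786 [ 0.15355447 -0.18059309 -1.31437241]
```

Call:
send_rows(plan=[{"travel": [1.2,0,25],"delta_rot": [0,0,0.3],"fingers": 1},{"travel": [0,0,35],"delta_rot": [0,0,0],"fingers": 1},{"travel": [0,0,28],"delta_rot": [0,0,0],"fingers": 1},{"travel": [0,0,12],"delta_rot": [0,0,0],"fingers": 1},{"travel": [0,0,5],"delta_rot": [0,0,0],"fingers": 1},{"travel": [0,0,3],"delta_rot": [0,0,0],"fingers": 1},{"travel": [0,0,1.8],"delta_rot": [0,0,0],"fingers": 1},{"travel": [0,0,0],"delta_rot": [0,0,0],"fingers": 1},{"travel": [0,0,0],"delta_rot": [0,0,0],"fingers": 1}])

```text
clock: 15.38
eef_pos: [585.9, 111.9, 50.2]
eef_rot: [-3.141, -0.0, -0.235]
wrist_force: [-0.5, 0.8, 0.9]
finger_gap: 41.7
```

Call:
send_rows(plan=[{"travel": [0,0,0],"delta_rot": [0,0,0],"fingers": -0.5},{"travel": [0,0,0],"delta_rot": [0,0,0],"fingers": -0.5},{"travel": [0,0,0],"delta_rot": [0,0,0],"fingers": -0.5},{"travel": [0,0,0],"delta_rot": [0,0,0],"fingers": -0.5},{"travel": [0,0,-20],"delta_rot": [0,0,0],"fingers": -0.5},{"travel": [0,0,-40],"delta_rot": [0,0,0],"fingers": -0.5},{"travel": [0,0,-50],"delta_rot": [0,0,0],"fingers": -0.5},{"travel": [6,20,0],"delta_rot": [0,0,0],"fingers": -0.5},{"travel": [10,34,0],"delta_rot": [0,0,0],"fingers": -0.5},{"travel": [10,35,0],"delta_rot": [0,0,0],"fingers": -0.5},{"travel": [10,35,0],"delta_rot": [0,0,0],"fingers": -0.5},{"travel": [10,35,0],"delta_rot": [0,0,0],"fingers": -0.5},{"travel": [10,35,0],"delta_rot": [0,0,0],"fingers": -0.5},{"travel": [10,34,0],"delta_rot": [0,0,0],"fingers": -0.5},{"travel": [7,21,0],"delta_rot": [0,0,0],"fingers": -0.5},{"travel": [0,0,0],"delta_rot": [0,0,-9.9],"fingers": -0.5},{"travel": [0,0,0],"delta_rot": [0,0,-9.9],"fingers": -0.5},{"travel": [0,0,0],"delta_rot": [0,0,0],"fingers": -0.5},{"travel": [0,0,0],"delta_rot": [0,0,0],"fingers": -0.5}])

```text
clock: 17.75
eef_pos: [598.8, -147.2, 159.9]
eef_rot: [-3.142, 0.0, 0.107]
wrist_force: [0.2, 0.2, -0.5]
finger_gap: 71.1
```

Run:
```python
from h import *
to(599.8,-147.4,50,6.6)
s=manip.read_state(); c=camera("wrist"); save(c,"w3.png")
T=np.eye(4);T[:3,:3]=Ro.from_euler("xyz",s["eef_rot"]).as_matrix();T[:3,3]=s["eef_pos"]
c["world_from_camera"]=T@c["tool_from_camera"]; X=cloud(c)
m=(X[...,2]>74)&(X[...,2]<86)&(c["z_map"]>0)
n,l,st,ce=cv2.connectedComponentsWithStats(m.astype(np.uint8))
for i in range(1,n):
    P=X[l==i]
    if len(P)>300: print(cv2.minEnclosingCircle(P[:,:2].astype(np.float32)),P[:,2].mean(),c["color"][l==i].mean(0))
```

```text
t 17.75 travel [  1.    0.3 109.9] after turn [  1.    0.3 109.9] rot [-0.    0.   -0.46]
((674.1941528320312, -135.41549682617188), 18.91067123413086) 79.12492350170429 [250.23877203  62.03297328  53.20864127]
((652.8386840820312, 82.97840881347656), 15.559383392333984) 77.50789710403555 [ 35.3091922   91.04178273 185.79387187]
((600.8622436523438, -147.9683074951172), 18.872705459594727) 78.97593881378039 [239.59615385 226.84188034  76.44088319]
```

View pics/w3.png

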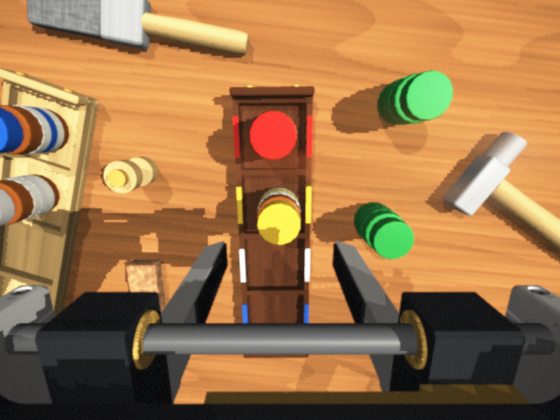

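The wrist view shows yellow at (279,223) between the jaws, red at (273,135), and the green look-alike at (385,232), clear of the fingers. Blue and white stand in the pale rack. Now yellow.

Call:
send_rows(plan=[{"travel": [1,0,25],"delta_rot": [0,0,0],"fingers": -0.5},{"travel": [0,0,40],"delta_rot": [0,0,0],"fingers": -0.5},{"travel": [0,0,30],"delta_rot": [0,0,0],"fingers": -0.5},{"travel": [0,0,15],"delta_rot": [0,0,0],"fingers": -0.5},{"travel": [0,0,0],"delta_rot": [0,0,0],"fingers": -0.5},{"travel": [0,0,0],"delta_rot": [0,0,0],"fingers": 1},{"travel": [0,0,0],"delta_rot": [0,0,0],"fingers": 1},{"travel": [0,0,0],"delta_rot": [0,0,0],"fingers": 1},{"travel": [0,0,0],"delta_rot": [0,0,0],"fingers": 1},{"travel": [0,0,0],"delta_rot": [0,0,0],"fingers": 1},{"travel": [0,0,0],"delta_rot": [0,0,0],"fingers": 1}])

```text
clock: 19.18
eef_pos: [600.1, -147.2, 50.4]
eef_rot: [3.141, -0.001, 0.111]
wrist_force: [-0.5, 0.8, 6.3]
finger_gap: 41.8
```

Call:
send_rows(plan=[{"travel": [0,0,-15],"delta_rot": [0,0,0],"fingers": 1},{"travel": [0,0,-30],"delta_rot": [0,0,0],"fingers": 1},{"travel": [0,0,-35],"delta_rot": [0,0,0],"fingers": 1},{"travel": [0,0,-30],"delta_rot": [0,0,0],"fingers": 1},{"travel": [-3.5,-20,0],"delta_rot": [0,0,0],"fingers": 1},{"travel": [-7,-38,0],"delta_rot": [0,0,0],"fingers": 1},{"travel": [-7.5,-42,0],"delta_rot": [0,0,0],"fingers": 1},{"travel": [-7.5,-42,0],"delta_rot": [0,0,0],"fingers": 1},{"travel": [-7.5,-42,0],"delta_rot": [0,0,0],"fingers": 1},{"travel": [-7.5,-41,0],"delta_rot": [0,0,0],"fingers": 1},{"travel": [-7,-38,0],"delta_rot": [0,0,0],"fingers": 1},{"travel": [-4,-20,0],"delta_rot": [0,0,0],"fingers": 1},{"travel": [0,0,0],"delta_rot": [0,0,9.8],"fingers": 1},{"travel": [0,0,0],"delta_rot": [0,0,9.8],"fingers": 1},{"travel": [0,0,0],"delta_rot": [0,0,0],"fingers": 1},{"travel": [0,0,0],"delta_rot": [0,0,0],"fingers": 1}])

```text
clock: 21.18
eef_pos: [516.7, 128.6, 159.3]
eef_rot: [3.141, 0.001, -0.227]
wrist_force: [-0.7, -0.0, -2.4]
finger_gap: 41.7
```

Run:
```python
from h import *
to(517.4,128,50,-13.3); s=manip.read_state(); print(s["finger_gap"],s["wrist_force"])
```

```text
t 21.18 travel [  0.9   0.4 109.3] after turn [  0.8   0.5 109.3] rot [0.02 0.05 0.28]
41.695105808572706 [-0.65485715 -0.01317124 -2.42101256]
```

Call:
send_rows(plan=[{"travel": [0.8,0.3,25],"delta_rot": [0,0,0.2],"fingers": 1},{"travel": [0,0,35],"delta_rot": [0,0,0],"fingers": 1},{"travel": [0,0,28],"delta_rot": [0,0,0],"fingers": 1},{"travel": [0,0,12],"delta_rot": [0,0,0],"fingers": 1},{"travel": [0,0,5],"delta_rot": [0,0,0],"fingers": 1},{"travel": [0,0,3],"delta_rot": [0,0,0],"fingers": 1},{"travel": [0,0,1.8],"delta_rot": [0,0,0],"fingers": 1},{"travel": [0,0,0],"delta_rot": [0,0,0],"fingers": 1},{"travel": [0,0,0],"delta_rot": [0,0,0],"fingers": 1}])

```text
clock: 22.3
eef_pos: [518.2, 127.9, 50.5]
eef_rot: [-3.141, -0.001, -0.235]
wrist_force: [-0.4, -0.6, 0.2]
finger_gap: 41.9
```

Call:
send_rows(plan=[{"travel": [0,0,0],"delta_rot": [0,0,0],"fingers": -0.5},{"travel": [0,0,0],"delta_rot": [0,0,0],"fingers": -0.5},{"travel": [0,0,0],"delta_rot": [0,0,0],"fingers": -0.5},{"travel": [0,0,0],"delta_rot": [0,0,0],"fingers": -0.5},{"travel": [0,0,-20],"delta_rot": [0,0,0],"fingers": -0.5},{"travel": [0,0,-40],"delta_rot": [0,0,0],"fingers": -0.5},{"travel": [0,0,-50],"delta_rot": [0,0,0],"fingers": -0.5},{"travel": [14,15,0],"delta_rot": [0,0,0],"fingers": -0.5},{"travel": [26,27,0],"delta_rot": [0,0,0],"fingers": -0.5},{"travel": [26.5,27.5,0],"delta_rot": [0,0,0],"fingers": -0.5},{"travel": [26.5,27.5,0],"delta_rot": [0,0,0],"fingers": -0.5},{"travel": [26.5,27.5,0],"delta_rot": [0,0,0],"fingers": -0.5},{"travel": [26.5,27.5,0],"delta_rot": [0,0,0],"fingers": -0.5},{"travel": [26,27,0],"delta_rot": [0,0,0],"fingers": -0.5},{"travel": [26,26,0],"delta_rot": [0,0,0],"fingers": -0.5},{"travel": [14,15,0],"delta_rot": [0,0,0],"fingers": -0.5},{"travel": [0,0,0],"delta_rot": [0,0,-9.9],"fingers": -0.5},{"travel": [0,0,0],"delta_rot": [0,0,-9.9],"fingers": -0.5},{"travel": [0,0,0],"delta_rot": [0,0,0],"fingers": -0.5},{"travel": [0,0,0],"delta_rot": [0,0,0],"fingers": -0.5}])

```text
clock: 24.8
eef_pos: [672.9, -135.6, 159.3]
eef_rot: [-3.141, 0.001, 0.107]
wrist_force: [0.6, 0.8, -0.2]
finger_gap: 70.6
```

Run:
```python
from h import *
to(673.5,-134.6,50,6.6)
s=manip.read_state(); c=camera("wrist")
T=np.eye(4);T[:3,:3]=Ro.from_euler("xyz",s["eef_rot"]).as_matrix();T[:3,3]=s["eef_pos"]
c["world_from_camera"]=T@c["tool_from_camera"]; X=cloud(c)
m=(X[...,2]>74)&(X[...,2]<86)&(c["z_map"]>0)
n,l,st,ce=cv2.connectedComponentsWithStats(m.astype(np.uint8))
for i in range(1,n):
    P=X[l==i]
    if len(P)>300: print(cv2.minEnclosingCircle(P[:,:2].astype(np.float32)),P[:,2].mean(),c["color"][l==i].mean(0))
```

```text
t 24.8 travel [  0.8  -0.9 109.3] after turn [  0.8  -0.9 109.3] rot [-0.02  0.05 -0.48]
((654.2064208984375, 92.80155944824219), 19.220989227294922) 78.35197081985062 [ 39.50695518 100.74497682 203.0301391 ]
((674.5869140625, -135.38162231445312), 18.936668395996094) 78.95177943459053 [231.16115412  46.76213934  41.41027445]
((591.8285522460938, 106.48251342773438), 15.119235038757324) 77.98080497054904 [158.49596774 154.32862903 146.25604839]
```

Call:
send_rows(plan=[{"travel": [0.8,-0.8,25],"delta_rot": [0,0,0],"fingers": -0.5},{"travel": [0,0,40],"delta_rot": [0,0,0],"fingers": -0.5},{"travel": [0,0,30],"delta_rot": [0,0,0],"fingers": -0.5},{"travel": [0,0,14.5],"delta_rot": [0,0,0],"fingers": -0.5},{"travel": [0,0,0],"delta_rot": [0,0,0],"fingers": -0.5},{"travel": [0,0,0],"delta_rot": [0,0,0],"fingers": 1},{"travel": [0,0,0],"delta_rot": [0,0,0],"fingers": 1},{"travel": [0,0,0],"delta_rot": [0,0,0],"fingers": 1},{"travel": [0,0,0],"delta_rot": [0,0,0],"fingers": 1},{"travel": [0,0,0],"delta_rot": [0,0,0],"fingers": 1},{"travel": [0,0,0],"delta_rot": [0,0,0],"fingers": 1}])

```text
clock: 26.22
eef_pos: [674.0, -134.4, 51.2]
eef_rot: [3.141, -0.001, 0.111]
wrist_force: [-1.6, 1.7, 6.1]
finger_gap: 41.4
```

Call:
send_rows(plan=[{"travel": [0,0,-15],"delta_rot": [0,0,0],"fingers": 1},{"travel": [0,0,-30],"delta_rot": [0,0,0],"fingers": 1},{"travel": [0,0,-35],"delta_rot": [0,0,0],"fingers": 1},{"travel": [0,0,-30],"delta_rot": [0,0,0],"fingers": 1},{"travel": [-10.5,-16.6,0],"delta_rot": [0,0,0],"fingers": 1},{"travel": [-21.4,-33.6,0],"delta_rot": [0,0,0],"fingers": 1},{"travel": [-21.4,-33.6,0],"delta_rot": [0,0,0],"fingers": 1},{"travel": [-21.4,-33.6,0],"delta_rot": [0,0,0],"fingers": 1},{"travel": [-21.4,-33.6,0],"delta_rot": [0,0,0],"fingers": 1},{"travel": [-21.4,-33.6,0],"delta_rot": [0,0,0],"fingers": 1},{"travel": [-21.4,-33.6,0],"delta_rot": [0,0,0],"fingers": 1},{"travel": [-21.4,-33.6,0],"delta_rot": [0,0,0],"fingers": 1},{"travel": [-21.4,-33.6,0],"delta_rot": [0,0,0],"fingers": 1},{"travel": [-10.4,-16.6,0],"delta_rot": [0,0,0],"fingers": 1},{"travel": [0,0,0],"delta_rot": [0,0,9.9],"fingers": 1},{"travel": [0,0,0],"delta_rot": [0,0,9.9],"fingers": 1},{"travel": [0,0,0],"delta_rot": [0,0,0],"fingers": 1},{"travel": [0,0,0],"delta_rot": [0,0,0],"fingers": 1}])

```text
clock: 28.48
eef_pos: [449.6, 144.2, 160.7]
eef_rot: [-3.142, -0.0, -0.231]
wrist_force: [0.1, -0.1, -2.0]
finger_gap: 41.9
```

Run:
```python
from h import *
to(449.3,144.2,50,-13.3); s=manip.read_state(); print(s["finger_gap"],s["wrist_force"])
```

```text
t 28.48 travel [-3.000e-01  1.000e-01  1.107e+02] after turn [-3.000e-01  1.000e-01  1.107e+02] rot [-0.   -0.01  0.05]
41.90612204157366 [ 0.14253994 -0.09523948 -2.0421343 ]
```

Call:
send_rows(plan=[{"travel": [0,0,25],"delta_rot": [0,0,0],"fingers": 1},{"travel": [0,0,35],"delta_rot": [0,0,0],"fingers": 1},{"travel": [0,0,28],"delta_rot": [0,0,0],"fingers": 1},{"travel": [0,0,12],"delta_rot": [0,0,0],"fingers": 1},{"travel": [0,0,5],"delta_rot": [0,0,0],"fingers": 1},{"travel": [0,0,3],"delta_rot": [0,0,0],"fingers": 1},{"travel": [0,0,1.8],"delta_rot": [0,0,0],"fingers": 1},{"travel": [0,0,0],"delta_rot": [0,0,0],"fingers": 1},{"travel": [0,0,0],"delta_rot": [0,0,0],"fingers": 1}])

```text
clock: 29.6
eef_pos: [449.7, 144.5, 51.1]
eef_rot: [-3.141, -0.001, -0.235]
wrist_force: [-0.0, 0.4, 1.2]
finger_gap: 42.0
```

Call:
send_rows(plan=[{"travel": [0,0,0],"delta_rot": [0,0,0],"fingers": -0.5},{"travel": [0,0,0],"delta_rot": [0,0,0],"fingers": -0.5},{"travel": [0,0,0],"delta_rot": [0,0,0],"fingers": -0.5},{"travel": [0,0,0],"delta_rot": [0,0,0],"fingers": -0.5},{"travel": [0,0,-20],"delta_rot": [0,0,0],"fingers": -0.5},{"travel": [0,0,-40],"delta_rot": [0,0,0],"fingers": -0.5},{"travel": [0,0,-50],"delta_rot": [0,0,0],"fingers": -0.5},{"travel": [0,20,-20],"delta_rot": [0,0,0],"fingers": -0.5},{"travel": [0,40,-20],"delta_rot": [0,0,0],"fingers": -0.5},{"travel": [0,45,0],"delta_rot": [0,0,0],"fingers": -0.5},{"travel": [0,45,0],"delta_rot": [0,0,0],"fingers": -0.5},{"travel": [0,45,0],"delta_rot": [0,0,0],"fingers": -0.5},{"travel": [0,45,0],"delta_rot": [0,0,0],"fingers": -0.5},{"travel": [0,20,0],"delta_rot": [0,0,0],"fingers": -0.5},{"travel": [0,0,0],"delta_rot": [0,0,0],"fingers": -0.5}])

```text
clock: 31.48
eef_pos: [388.7, -109.2, 200.7]
eef_rot: [-3.142, 0.0, -0.237]
wrist_force: [0.1, 0.6, 0.5]
finger_gap: 70.4
```

Run:
```python
from h import *
c=camera("top"); save(c,"top9.png"); X=cloud(c)
m=(X[...,2]>76)&(X[...,2]<86)&(X[...,0]<720)&(X[...,1]>50)&(c["z_map"]>0)
n,l,st,ce=cv2.connectedComponentsWithStats(m.astype(np.uint8))
for i in range(1,n):
    P=X[l==i]
    if len(P)>100: print(cv2.minEnclosingCircle(P[:,:2].astype(np.float32)),P[:,2].mean(),c["color"][l==i].mean(0))
c=camera("scene"); save(c,"scene9.png"); s=manip.read_state(); print(s["clock"],s["wrist_force"])
```

```text
((652.6768188476562, 95.26834869384766), 19.229068756103516) 80.17286535660052 [ 43.97192225  84.47732181 160.08855292]
((585.2392578125, 111.35613250732422), 18.85161781311035) 80.13313881652422 [188.24217119 193.69311065 195.56993737]
((517.9774780273438, 127.25811004638672), 18.985525131225586) 80.29293045499115 [186.2306163  169.54473161  69.16898608]
((449.3915710449219, 144.00631713867188), 18.91092300415039) 80.27726703116758 [179.8844697   45.80492424  41.40340909]
31.575 [ 0.46652319  0.27202548 -0.17683186]
```

View pics/top9.png

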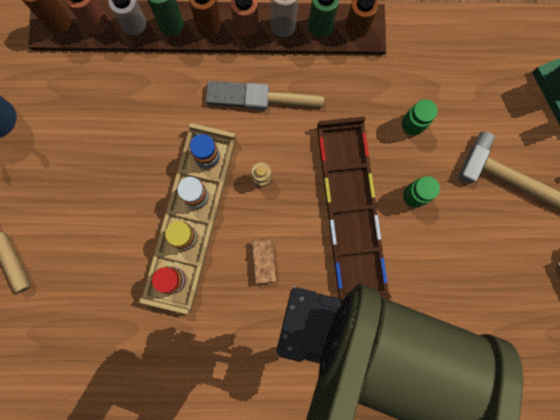

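View pics/scene9.png

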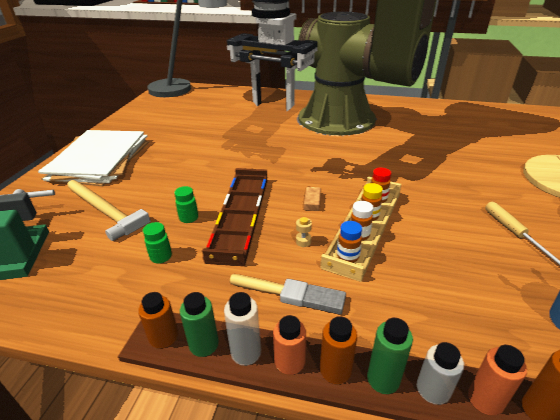

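Both views show all four jars upright in the pale rack: blue farthest (204,150), then white (192,191), yellow (180,234) and red nearest (167,280). The gripper is clear, and nothing else has moved.

```bash
python3 -c "
from h import *
print(manip.sign_off())"
```

```text
the job is handed in; nothing more can be done
None
```

All four jars are now in the pale rack in reversed order, and I handed the job in at about 31.6 s of the 109 s allowed. In the dark rack the order from the robot was blue, white, yellow, red. In the pale rack it is blue farthest, then white, yellow, and red nearest.

In the last checks, all four lid tops read about 80 mm, which matches jars standing flat on the rack floor. Each jar was within about 1.5 mm of its compartment's centre. The gripper was open and clear, and the green look-alikes had not moved.

No check failed. The top and wrist cameras disagreed by about 2 mm, within their stated calibration.

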